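# Rebuild the drum stack on the spindle sander

### The job

Build up the sander's upright spindle in this order from the bottom: the dark steel flange, then the orange sanding drum, then the green collar, and last the red knob as a cap over the spindle's tip. Each must lie flat on the one before it, released, before the next goes on. Leave the worn blue drum, the yellow tape roll and the jar where they are.

Things in the scene. Friction and masses are not known exactly. Their poses are not given: they have to be found in the camera images.
- spindle_seat (a point): Spindle sander fixed on the bench: a dark green square plate 170 x 170 mm, 12 mm thick, with a fixed steel spindle standing straight up from its middle. The spindle is 16 mm in diameter and rises 67 mm above the plate, its last 10 mm tapering to 6 mm. The point is the foot of the spindle, on its axis at the plate's upper face (12 mm above the bench); z up the spindle, x and y along the plate's edges. It does not turn.
- flange_mid (a point): Dark steel flange, a loose ring, outer diameter 60, bore 24, height 12 mm, about 0.15 kg; lying flat, hole upward; point at its centre, half-way up; z axis along its bore. Same both ways up.
- drum_mid (a point): Orange sanding drum with black rubber core, loose, outer diameter 56, bore 24, height 28 mm, about 0.08 kg; lying flat, hole upward; point at its centre, half-way up; z axis along its bore. Same both ways up; hard, does not give.
- collar_mid (a point): Bright green plastic collar, a loose ring, outer diameter 44, bore 24, height 12 mm, about 0.03 kg; lying flat, hole upward; point at its centre, half-way up; z axis along its bore. Same both ways up.
- knob_mid (a point): Red round clamping knob with a white bar on its top, loose, outer diameter 40, height 32 mm, about 0.06 kg, standing closed top up as it is to be fitted; from below it has a plain round socket 24 mm in diameter and 20 mm deep, no thread: it is just set down over the spindle's tip. Point at its centre, half-way up; z up.
- worn_drum_mid (a point): Bystander: worn blue drum with black core, loose, outer diameter 56, height 28 mm; point at its centre.
- yellow_tape_mid (a point): Bystander: roll of yellow tape, loose, lying flat, outer diameter 60, bore 38, height 19 mm; point at its centre.
- jar_mid (a point): Bystander: small closed amber jar with white cap, loose, upright, diameter 48, height 55 mm; point at its centre.
- socket_case: Bystander: black socket-set case fixed on the bench, 130 (x) x 190 (y) x 41 mm high, with a red carrying handle reaching 26 mm further on its -x side; origin at the middle of its underside.
Not all that is in view belongs to the job. What is meant by the part that bears flange_mid is not brown or pink, and is the smaller of those in its own colour.

How it is judged:
On the way, in this order (a step that is already met when the one before it is completed fails the run):
1. the dark flange lies flat in its place on the spindle, released (horizontal distance between flange_mid and spindle_seat below 0.007 m and z of flange_mid in the frame of spindle_seat between 0.003 and 0.009 m and angle between flange_mid's own z axis and vertical below 0.1 rad and contact force between the fingers and flange below 0.05 N and linear speed of flange below 0.02 m/s), for 0.2 s.
2. the orange drum lies flat in its place on the spindle, released (horizontal distance between drum_mid and spindle_seat below 0.007 m and z of drum_mid in the frame of spindle_seat between 0.023 and 0.029 m and angle between drum_mid's own z axis and vertical below 0.1 rad and contact force between the fingers and drum below 0.05 N and linear speed of drum below 0.02 m/s), for 0.2 s.
3. the green collar lies flat in its place on the spindle, released (horizontal distance between collar_mid and spindle_seat below 0.007 m and z of collar_mid in the frame of spindle_seat between 0.043 and 0.049 m and angle between collar_mid's own z axis and vertical below 0.1 rad and contact force between the fingers and collar below 0.05 N and linear speed of collar below 0.02 m/s), for 0.2 s.
4. the red knob lies flat in its place on the spindle, released (horizontal distance between knob_mid and spindle_seat below 0.007 m and z of knob_mid in the frame of spindle_seat between 0.065 and 0.071 m and angle between knob_mid's own z axis and vertical below 0.1 rad and contact force between the fingers and knob below 0.05 N and linear speed of knob below 0.02 m/s), for 0.2 s.
At the end, for the whole second after the job is handed in: From the plate upward flange, drum, collar and knob are on the spindle, each within 7 mm of its axis, its centre within 3 mm of its height in the closed stack (6, 26, 46 and 68 mm above the plate), tilted less than 0.1 rad, at rest and released (all of step 1 and all of step 2 and all of step 3 and all of step 4); the robot touches nothing.
It fails at once if the blue worn drum is moved more than 25 mm (distance of worn_drum_mid from where it was at the start of the episode above 0.025 m).
It fails at once if the yellow tape roll is moved more than 25 mm (distance of yellow_tape_mid from where it was at the start of the episode above 0.025 m).
It fails at once if the jar is moved more than 25 mm (distance of jar_mid from where it was at the start of the episode above 0.025 m).
It also fails if it takes over 102 s, if anything falls off the work surface, if the arm or the gripper's body presses on something with over 40 N, if the wrist force passes 120 N, or if a joint passes its speed limit or range.

### The arm

A 6-joint arm with a two-finger parallel gripper is mounted at the origin on the work surface. World frame = base frame: x ahead of the robot, y to its left, z up, the work surface at z = 0. Lengths are in m, angles in rad, forces in N, time in s.
With the tool pointing down it reaches from about 0.25 to 0.775 m from the base axis. Payload 4 kg.
Tool frame: the origin (TCP) lies between the finger pads; the fingertips stand 25 mm ahead of it and the grasp point (between the pads) lies 6 mm ahead of it (robot.tip_reach is the z of the fingertips in the tool frame, in m); z points along the fingers, y is the line along which they close (so a half turn about z gives the same grasp; the last joint's range is limited). The gripper opens to 94 mm and grips with 3 to 60 N. Pads are 16 mm wide; open, the fingers measure 119 mm over their backs; the gripper's body (75 mm by 177 mm) begins 78 mm behind the grasp point.
Start: joints at [-1.294, 0.087, 1.371, -0, 1.684, -0.103], TCP at [0.204, -0.511, 0.231] pointing down, gripper open.
Joint ranges: [-3.1, 3.1], [-0.76, 2.03], [0.27, 2.55], [-1.08, 4.22], [0.17, 2.65], [-2.57, 2.57]. Speed limits (rad/s): [2.79, 2.79, 3.14, 3.14, 3.14, 3.14].

### API

Orientations are given as [roll, pitch, yaw] about the fixed x, y, z axes, in that order (R = Rz(yaw) Ry(pitch) Rx(roll)).
In Python, from bench import robot gives the robot as it stands. The module is installed in compiled form; this text tells all that it offers.
- The arm moves only by the shell command python3 -m handwheel 'ROWS'. ROWS is JSON, a list of rows, each a list of 3 entries, a list of its own where there are three numbers: the turn, a rotation vector about the world's x, y, z in units of 90 degrees (1.0 is 90 degrees), then the shift along the world's x, y, z in units of 0.05 m (1.0 is 0.05 m), then the closure, from 0 (fully open) to 1 (shut). A call has 1 to 5 rows; each row shifts and turns the commanded pose from where the row before left it; what a row does not reach is not made up. A row lasts 1/10 s, in which the tool goes at most 50 mm and 8.59 degrees, less where a joint would pass 70% of its speed; a pose out of reach is approached as far as the arm can. A call with a number of a shift or a turn outside -1 to 1 is refused whole. A call with a gripper value outside its range is refused whole. The fingers move at their own pace and stop on an object; the grip force is fixed at half the most. Time passes only in rows, so rows that do not move let the fingers close. It gives the time, the measured TCP pose, the force, the opening and the grip force at its end, in the units of the state.
- robot.get_obs(): the state, without advancing time (a new reading comes with each control period).
- robot.snapshot(name): name is "scene" or "side" or "wrist"; returns (picture, depth): 384x512x3 uint8, red, green, blue; 384x512 float32, m along the optical axis (not along the pixel's ray), 0 where there is no reading.
- robot.calibration(name): a dict with "mtx" (3x3 intrinsics, pixels), "extrinsics" (4x4, takes a point from camera to world coordinates); the wrist camera has in their place "hand_eye" (4x4, takes a point from camera to tool coordinates, whose origin is the TCP and whose axes are the flange's). Camera axes: x right, y down, z forward; pixel columns grow to the right and rows downward; lengths in m; the calibration is good to about 2 mm. A picture is of the moment at which its call begins: read the wrist's pose just before it. calibration takes no time and is no camera call.
- robot.close_job(): hands the job in; it is judged then, once.
Trained networks look in the newest picture that a camera, given by its name, has taken for a name from the list of things; names that differ only in an ending like _2 or _b are one class to them, and where a whole thing is asked for, a point or a joint stands for the part that bears it (a point fixed in the world has none). Each returns a list of dicts, best first, with "p" (0 to 1); they miss things now and then, are a little off and sometimes report something else, mostly with a low value. They report only what shows in the picture. A call takes as long as a camera call. They do not tell look-alikes from the thing itself.
- robot.boxes_of(query, camera): "bbox" ([left, top, right, bottom] in pixels, round what is visible of it).
The state is a dict: "time": time; "joint_positions": joint angles; "qvel": joint speeds; "joint_torque": joint torques, N m; "tool_pos": TCP position; "ee_rot": TCP orientation; "wrist_force": force on the tool from outside, world axes, zero at the start; "wrist_torque": the same for the moment, N m; "width": finger opening in m; "finger_force": force on a finger pad.
Only numpy, scipy, OpenCV 4.12 (cv2) and the standard library are available. Lean on these libraries where they do the work, as an engineer would, in place of code of your own. Each camera call takes 0.05 s, during which the arm holds its last target. There are 200 camera calls.

## Working session

There is one attempt and no reset: what is moved stays moved. The work goes in short steps, Python scripts to look and compute and a shell command to move; the robot and the scene stay as the last step left them, time stands still between calls to the robot, and variables do not carry over. Pictures are saved under pics/ and viewed, at most 14 in all, crops included, and the job is handed in when it is done.

```bash
mkdir -p pics; cat > h.py <<'E'
import numpy as np, cv2
from bench import robot
from scipy.spatial.transform import Rotation as R
def snap(cam,fn=None):
    o=robot.get_obs(); im,d=robot.snapshot(cam); c=robot.calibration(cam)
    if 'extrinsics' in c: T=np.array(c['extrinsics'])
    else:
        W=np.eye(4); W[:3,:3]=R.from_euler('xyz',o['ee_rot']).as_matrix() ; W[:3,3]=o['tool_pos']
        T=W@np.array(c['hand_eye'])
    K=np.array(c['mtx']); v,u=np.mgrid[:d.shape[0],:d.shape[1]]
    P=np.stack([(u-K[0,2])/K[0,0]*d,(v-K[1,2])/K[1,1]*d,d],-1)@T[:3,:3].T+T[:3,3]
    P[d==0]=np.nan
    if fn: cv2.imwrite('pics/'+fn,im[:,:,::-1])
    return im,P,K,T
E
python3 - <<'E'
from h import *
o=robot.get_obs(); print({k:np.round(v,3) for k,v in o.items()})
for cam in ('scene','side'):
    im,P,K,T=snap(cam,cam+'0.png'); print(cam,T.round(2).tolist())
    for q in ['spindle_seat','flange_mid','drum_mid','collar_mid','knob_mid','worn_drum_mid','yellow_tape_mid','jar_mid','socket_case']:
        for b in robot.boxes_of(q,cam)[:4]:
            l,t,r,bb=[int(x) for x in b['bbox']]
            p=P[t:bb+1,l:r+1].reshape(-1,3); p=p[np.isfinite(p[:,0])]; 
            z=np.percentile(p[:,2],90); m=p[abs(p[:,2]-z)<.006]
            print(q,round(b['p'],2),(l,t,r,bb),((m.max(0)+m.min(0))/2).round(3),z.round(3))
E
```

```text
{'time': np.float64(0.0), 'joint_positions': array([-1.294,  0.088,  1.372, -0.   ,  1.684, -0.103]), 'qvel': array([ 0.001,  0.   , -0.   , -0.   , -0.   , -0.002]), 'joint_torque': array([ 1.0000e-03, -3.4019e+01, -3.0242e+01,  7.2000e-02,  3.3000e-02,
       -0.0000e+00]), 'tool_pos': array([ 0.204, -0.51 ,  0.229]), 'ee_rot': array([-3.139, -0.   ,  0.38 ]), 'wrist_force': array([ 0.883,  0.546, -0.556]), 'wrist_torque': array([0.038, 0.014, 0.005]), 'finger_force': np.float64(0.0), 'width': np.float64(0.094)}
scene [[0.83, 0.42, -0.36, 0.99], [0.55, -0.64, 0.53, -0.48], [-0.0, -0.64, -0.76, 0.83], [0.0, 0.0, 0.0, 1.0]]
spindle_seat 0.65 (90, 224, 184, 306) [ 0.488 -0.257  0.012] 0.012
flange_mid 0.94 (303, 169, 334, 199) [0.753 0.231 0.015] 0.017
flange_mid 0.78 (301, 118, 325, 139) [0.624 0.443 0.016] 0.017
flange_mid 0.61 (296, 142, 316, 158) [0.654 0.341 0.01 ] 0.011
flange_mid 0.58 (277, 162, 298, 176) [0.645 0.232 0.01 ] 0.011
drum_mid 0.68 (262, 189, 280, 213) [0.67  0.08  0.026] 0.027
collar_mid 0.49 (177, 199, 192, 213) [ 0.472 -0.065  0.01 ] 0.011
knob_mid 0.52 (219, 19
[... 754 characters left out ...]
.63 (201, 233, 227, 254) [0.637 0.23  0.012] 0.013
drum_mid 0.69 (233, 188, 252, 212) [0.661 0.079 0.028] 0.029
drum_mid 0.32 (307, 215, 327, 242) [0.453 0.077 0.054] 0.056
collar_mid 0.76 (328, 187, 345, 203) [ 0.465 -0.066  0.012] 0.013
knob_mid 0.75 (281, 182, 301, 204) [ 0.569 -0.005  0.031] 0.033
worn_drum_mid 0.92 (261, 150, 284, 168) [ 0.677 -0.085  0.028] 0.029
yellow_tape_mid 0.55 (293, 128, 315, 147) [ 0.647 -0.218  0.018] 0.02
yellow_tape_mid 0.46 (284, 183, 298, 201) [ 0.57  -0.005  0.031] 0.033
jar_mid 0.89 (305, 213, 328, 243) [0.453 0.077 0.054] 0.056
socket_case 0.86 (221, 242, 318, 340) [0.469 0.26  0.039] 0.039
socket_case 0.51 (235, 186, 254, 211) [0.661 0.079 0.028] 0.029
```

```bash
python3 - <<'E'
import cv2
a=cv2.imread('pics/scene0.png'); b=cv2.imread('pics/side0.png')
cv2.imwrite('pics/c1.png',cv2.resize(a[105:315,80:350],(771,600),interpolation=cv2.INTER_CUBIC))
cv2.imwrite('pics/c2.png',cv2.resize(b[220:350,115:275],(738,600),interpolation=cv2.INTER_CUBIC))
E
```

```text
(no output)
```

View pics/c1.png

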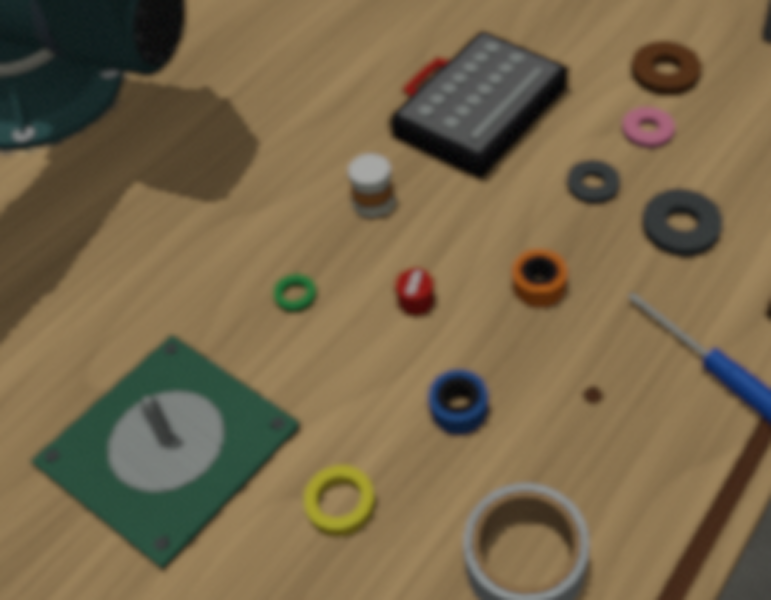

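View pics/c2.png

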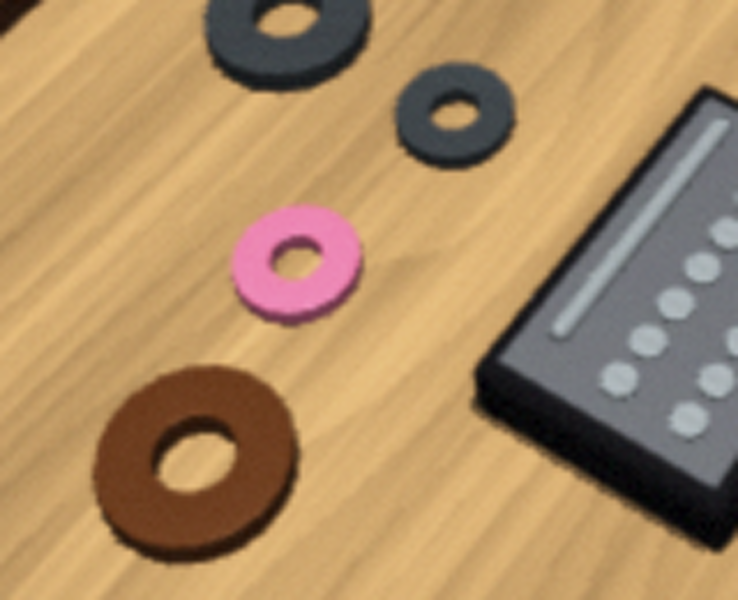

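Flange candidates in the scene image are brown at (313,128), pink at (306,150), large dark at (318,184) and small dark at (287,169). The small dark ring fits, because it is neither brown nor pink and is the smaller of the two dark ones; the enlarged crop confirms this. It sits near (0.641, 0.231). I'll look at the spindle from above on the way there.

```bash
python3 -m handwheel '[[[0,0,-0.08],[0.7,0.63,0.1],0],[[0,0,-0.08],[0.7,0.63,0.1],0],[[0,0,-0.08],[0.7,0.63,0.1],0],[[0,0,0],[0.7,0.63,0.1],0],[[0,0,0],[0.7,0.63,0],0]]'
python3 -m handwheel '[[[0,0,0],[0.7,0.63,0],0],[[0,0,0],[0.7,0.63,0],0],[[0,0,0],[0.6,0.6,0],0],[[0,0,0],[0,0,0],0],[[0,0,0],[0,0,0],0]]'
python3 - <<'E'
from h import *
im,P,K,T=snap('wrist','w0.png'); print(robot.calibration('wrist')['hand_eye'])
o=robot.get_obs();print(o['tool_pos'],o['ee_rot'])
for q in ['spindle_seat','collar_mid']:
    print(q,[(b['p'],b['bbox']) for b in robot.boxes_of(q,'wrist')])
z=P[...,2]
print(np.nanpercentile(z,[1,50,99]))
for lo,hi in ((.03,.085),(.06,.085)):
    m=(z>lo)&(z<hi)&(abs(P[...,0]-.485)<.06)&(abs(P[...,1]+.257)<.06); p=P[m]; print(m.sum(),np.median(p,0),p.min(0),p.max(0))
E
```

```text
time: 1.5
tool_pos: [0.3803, -0.3522, 0.2516]
ee_rot: [3.14, -0.002, 0.002]
wrist_force: [0.9, -0.5, 0.9]
width: 0.094
finger_force: 0.0
time: 2.0
tool_pos: [0.4792, -0.2597, 0.2504]
ee_rot: [3.141, 0.001, 0.005]
wrist_force: [-0.8, -0.5, 0.4]
width: 0.0939
finger_force: 0.0
[[-9.15236954e-04 -9.63704441e-01 -2.66969874e-01  7.75889564e-02]
 [ 9.99999287e-01 -1.08670235e-03  4.94526149e-04  1.72049313e-03]
 [-7.66693836e-04 -2.66969231e-01  9.63704748e-01 -1.54216952e-01]
 [ 0.00000000e+00  0.00000000e+00  0.00000000e+00  1.00000000e+00]]
[ 0.47864512 -0.26054433  0.25041874] [3.14102859e+00 6.79594384e-04 3.08509991e-03]
spindle_seat [(0.96, [194.4, 113.8, 312.4, 227.8]), (0.71, [1.6, 174.9, 51.4, 213.2])]
collar_mid [(0.84, [111.4, 167.5, 142.4, 194.9])]
[-0.00156975  0.00095715  0.3592741 ]
173 [ 0.48709869 -0.25910875  0.07102633] [ 0.47609381 -0.266212    0.03123349] [ 0.49141999 -0.25096246  0.08090084]
128 [ 0.48561351 -0.25869211  0.07305636] [ 0.47609381 -0.26582506  0.06173421] [ 0.49124391 -0.25154189  0.08090084]
```

View pics/w0.png

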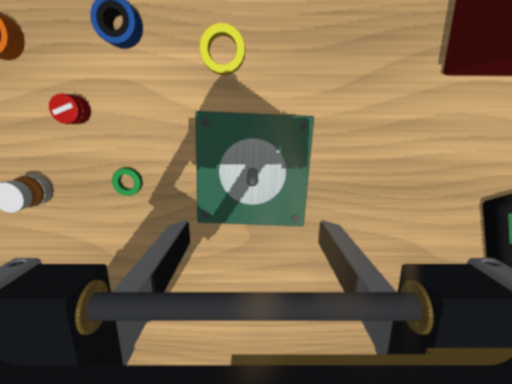

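The wrist view shows the spindle at about (252,176) on the plate, green collar (127,181), red knob (68,108), blue drum (117,22) and tape (222,47). The spindle axis is near (0.484, -0.259). Next I go to the flange.

```bash
python3 -m handwheel '[[[0,0,0],[0.27,0.82,0],0],[[0,0,0],[0.27,0.82,0],0],[[0,0,0],[0.27,0.82,0],0],[[0,0,0],[0.27,0.82,0],0],[[0,0,0],[0.27,0.82,0],0]]' >/dev/null
python3 -m handwheel '[[[0,0,0],[0.27,0.82,0],0],[[0,0,0],[0.27,0.82,0],0],[[0,0,0],[0.27,0.82,0],0],[[0,0,0],[0.27,0.82,-0.2],0],[[0,0,0],[0.27,0.82,-0.3],0]]' >/dev/null
python3 -m handwheel '[[[0,0,0],[0.27,0.82,-0.5],0],[[0,0,0],[0.27,0.82,-0.6],0],[[0,0,0],[0,0,-0.4],0],[[0,0,0],[0,0,0],0],[[0,0,0],[0,0,0],0]]'
cat >> h.py <<'E'
def find(cam,q,h,fn=None):
    """centre of a ring/disc of top height h from its top-face points in each detected box"""
    im,P,K,T=snap(cam,fn); o=robot.get_obs(); print('tcp',o['tool_pos'].round(4),o['ee_rot'].round(3))
    for b in robot.boxes_of(q,cam):
        l,t,r,bb=[int(x) for x in b['bbox']]
        p=P[max(t-4,0):bb+5,max(l-4,0):r+5].reshape(-1,3); p=p[np.abs(p[:,2]-h)<.004]
        if len(p)<10: continue
        c,rad=cv2.minEnclosingCircle(p[:,:2].astype(np.float32))
        bx=(p[:,:2].max(0)+p[:,:2].min(0))/2
        print(q,b['p'],[l,t,r,bb],'c',np.round(c,4),'r',round(rad,4),'bbox c',bx.round(4),'minus tcp',(np.array(c)-o['tool_pos'][:2]).round(4),'z',np.median(p[:,2]).round(4))
E
python3 -c "
from h import *
find('wrist','flange_mid',.012,'w1.png')"
```

```text
time: 3.65
tool_pos: [0.6406, 0.228, 0.1521]
ee_rot: [3.141, 0.001, 0.001]
wrist_force: [-0.3, 0.9, 0.4]
width: 0.0941
finger_force: 0.0
tcp [0.6412 0.228  0.1537] [-3.141e+00 -2.000e-03  0.000e+00]
flange_mid 0.78 [126, 158, 183, 211] c [0.6487 0.3399] r 0.0301 bbox c [0.6488 0.3401] minus tcp [0.0075 0.1119] z 0.0119
flange_mid 0.56 [225, 165, 274, 215] c [0.6392 0.2312] r 0.0299 bbox c [0.6392 0.231 ] minus tcp [-0.002   0.0031] z 0.0121
flange_mid 0.56 [210, 44, 292, 136] c [0.7479 0.2297] r 0.0428 bbox c [0.7475 0.2298] minus tcp [0.1067 0.0016] z 0.0156
flange_mid 0.56 [30, 176, 111, 245] c [0.6184 0.4411] r 0.0435 bbox c [0.6183 0.4409] minus tcp [-0.0228  0.2131] z 0.0138
```

View pics/w1.png

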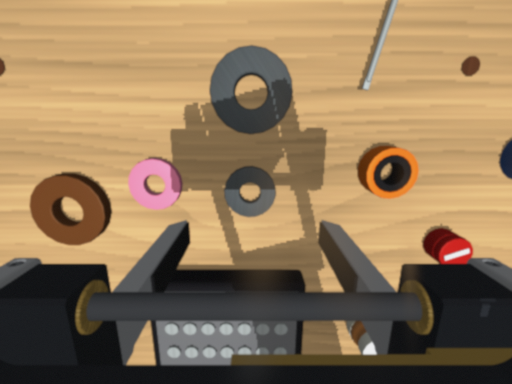

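The small dark ring is at (250,190), between the fingers, with r=30 mm, so it matches the flange. I'll descend and grasp it.

```bash
python3 -m handwheel '[[[0,0,0],[-0.04,0.06,-0.8],0],[[0,0,0],[0,0,-0.8],0],[[0,0,0],[0,0,-0.6],0],[[0,0,0],[0,0,-0.29],0],[[0,0,0],[0,0,0],0]]'
python3 -m handwheel '[[[0,0,0],[0,0,0],1],[[0,0,0],[0,0,0],1],[[0,0,0],[0,0,0],1],[[0,0,0],[0,0,0],1],[[0,0,0],[0,0,0],1]]'
python3 -m handwheel '[[[0,0,0],[0,0,0],1],[[0,0,0],[0,0,0],1],[[0,0,0],[0,0,0.5],1],[[0,0,0],[0,0,0.8],1],[[0,0,0],[0,0,0.8],1]]'
```

```text
time: 4.25
tool_pos: [0.6387, 0.2318, 0.028]
ee_rot: [-3.142, -0.001, 0.001]
wrist_force: [-0.1, -0.4, 0.2]
width: 0.0944
finger_force: 0.0
time: 4.75
tool_pos: [0.6385, 0.2328, 0.0281]
ee_rot: [-3.141, -0.001, 0.003]
wrist_force: [-0.8, 1.2, 2.3]
width: 0.0586
finger_force: 30.0
time: 5.25
tool_pos: [0.637, 0.2324, 0.1311]
ee_rot: [3.14, 0.005, 0.003]
wrist_force: [0.3, 0.2, -1.4]
width: 0.0584
finger_force: 30.0
```

```bash
python3 -m handwheel '[[[0,0,0],[-0.15,-0.4,0.3],1],[[0,0,0],[-0.25,-0.8,0.2],1],[[0,0,0],[-0.25,-0.82,0],1],[[0,0,0],[-0.25,-0.82,0],1],[[0,0,0],[-0.25,-0.82,0],1]]' >/dev/null
python3 -m handwheel '[[[0,0,0],[-0.25,-0.82,0],1],[[0,0,0],[-0.25,-0.82,0],1],[[0,0,0],[-0.25,-0.82,0],1],[[0,0,0],[-0.25,-0.82,0],1],[[0,0,0],[-0.25,-0.82,0],1]]' >/dev/null
python3 -m handwheel '[[[0,0,0],[-0.25,-0.82,0],1],[[0,0,0],[-0.25,-0.82,0],1],[[0,0,0],[-0.16,-0.4,0],1],[[0,0,0],[0,0,0],1],[[0,0,0],[0,0,0],1]]'
cat >> h.py <<'E'
def held(h_top, r, fn=None):
    """held ring: top points (z near h_top) near tcp; spindle: upper points"""
    im,P,K,T=snap('wrist',fn); o=robot.get_obs(); t=o['tool_pos']; print('tcp',t.round(4))
    z=P[...,2]
    m=(abs(z-h_top)<.004)&(np.hypot(P[...,0]-t[0],P[...,1]-t[1])<r+.012)
    p=P[m][:,:2].astype(np.float32); v,u=np.nonzero(m)
    if len(p): print('held',len(p),'px',u.min(),v.min(),u.max(),v.max(),'x',p[:,0].min(),p[:,0].max(),'y',p[:,1].min(),p[:,1].max(),'circ',cv2.minEnclosingCircle(p))
    return im,P
E
python3 -c "
from h import *
im,P=held(.167,.03,'w2.png')
z=P[...,2]
for lo,hi in ((.06,.083),(.03,.07)):
    m=(z>lo)&(z<hi)&(np.hypot(P[...,0]-.484,P[...,1]+.259)<.015);p=P[m]
    if len(p): print(m.sum(),p.min(0),p.max(0))
"
```

```text
time: 6.75
tool_pos: [0.4849, -0.257, 0.1566]
ee_rot: [-3.14, 0.001, 0.002]
wrist_force: [0.5, -0.4, -2.9]
width: 0.0586
finger_force: 30.0
tcp [ 0.4852 -0.2565  0.1568]
held 359 px 183 238 320 270 x 0.47620085 0.4947704 y -0.2973697 -0.21744911 circ ((0.49388831853866577, -0.25740939378738403), 0.040060289204120636)
16 [ 0.48976559 -0.26320343  0.03100388] [ 0.49155552 -0.25455113  0.03901133]
```

View pics/w2.png

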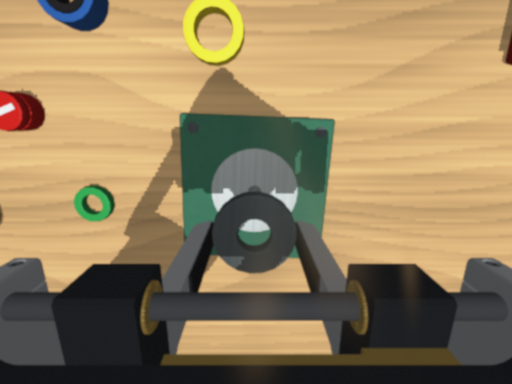

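The flange is held level at (255,232), with the spindle foot just behind it at (255,188). Now I measure the ring's centre.

```bash
python3 -c "
from h import *
im,P=held(.141,.03)
z=P[...,2]
m=(z>.02)&(z<.06)&(np.hypot(P[...,0]-.484,P[...,1]+.259)<.015);p=P[m];print(m.sum(),p.min(0),p.max(0))
m=(abs(z-.012)<.003)&(abs(P[...,0]-.485)<.1)&(abs(P[...,1]+.257)<.1)
g=im.astype(int); m&=(g[...,1]>g[...,0]+10)
p=P[m];print('plate',p.min(0),p.max(0),np.median(p[:,2]))
"
```

```text
tcp [ 0.4854 -0.2562  0.157 ]
held 4695 px 193 194 311 273 x 0.4561201 0.51583624 y -0.2970231 -0.21702437 circ ((0.4943690299987793, -0.2570321261882782), 0.04009159281849861)
40 [ 0.48786187 -0.26501676  0.02023674] [ 0.49155745 -0.25265994  0.03730796]
plate [ 0.39876095 -0.34552171  0.00904859] [ 0.57045019 -0.17304058  0.01480844] 0.012095916542319562
```

```bash
python3 -m handwheel '[[[0,0,0],[-0.04,-0.05,-0.4],1],[[0,0,0],[0,0,-0.6],1],[[0,0,0],[0,0,-0.6],1],[[0,0,0],[0,0,-0.4],1],[[0,0,0],[0,0,-0.32],1]]'
python3 -m handwheel '[[[0,0,0],[0,0,0],1],[[0,0,0],[0,0,0],0.5],[[0,0,0],[0,0,0],0],[[0,0,0],[0,0,0],0],[[0,0,0],[0,0,0],0]]'
python3 -m handwheel '[[[0,0,0],[0,0,0.4],0],[[0,0,0],[0,0,0.8],0],[[0,0,0],[0,0,0.8],0],[[0,0,0],[0,0,0.3],0],[[0,0,0],[0,0,0],0]]'
python3 -c "
from h import *
im,P,K,T=snap('wrist','w3.png')
z=P[...,2];q=np.hypot(P[...,0]-.484,P[...,1]+.259)
m=(abs(z-.024)<.003)&(q<.05);p=P[m][:,:2].astype(np.float32);print(m.sum(),cv2.minEnclosingCircle(p),np.median(z[m]),p.min(0),p.max(0))
m=(z>.04)&(z<.083)&(q<.015);p=P[m];print(m.sum(),p.min(0),p.max(0))
"
```

```text
time: 7.35
tool_pos: [0.483, -0.2576, 0.0396]
ee_rot: [-3.14, 0.002, 0.005]
wrist_force: [-1.9, 0.3, 16.2]
width: 0.0587
finger_force: 29.9
time: 7.85
tool_pos: [0.484, -0.2602, 0.0427]
ee_rot: [3.14, -0.002, 0.003]
wrist_force: [0.0, -0.3, 1.3]
width: 0.0791
finger_force: 0.0
time: 8.35
tool_pos: [0.4848, -0.261, 0.16]
ee_rot: [3.137, -0.006, 0.003]
wrist_force: [0.9, -0.3, 0.4]
width: 0.0937
finger_force: 0.0
1596 ((0.48476123809814453, -0.2610512375831604), 0.02996291220188141) 0.02409531453533434 [ 0.45498767 -0.28990045] [ 0.51380086 -0.23158506]
309 [ 0.47585312 -0.26668051  0.0402098 ] [ 0.49173492 -0.25067854  0.08101235]
```

The flange lies flat at z 24 mm, centred within about 2 mm. Next is the drum.

```bash
python3 -m handwheel '[[[0,0,0],[0.2,0.4,0],0],[[0,0,0],[0.42,0.78,0],0],[[0,0,0],[0.42,0.78,0],0],[[0,0,0],[0.42,0.78,0],0],[[0,0,0],[0.42,0.78,0],0]]' >/dev/null
python3 -m handwheel '[[[0,0,0],[0.42,0.78,0],0],[[0,0,0],[0.42,0.78,0],0],[[0,0,0],[0.42,0.78,0],0],[[0,0,0],[0.42,0.78,0],0],[[0,0,0],[0.06,0.16,0],0]]'>/dev/null
python3 -m handwheel '[[[0,0,0],[0,0,0],0],[[0,0,0],[0,0,0],0]]'
python3 -c "
from h import *
find('wrist','drum_mid',.028,'w4.png')"
```

```text
time: 9.6
tool_pos: [0.6631, 0.0791, 0.1544]
ee_rot: [3.14, 0.004, 0.002]
wrist_force: [0.1, -0.8, -0.4]
width: 0.094
finger_force: 0.0
tcp [0.6633 0.0786 0.1551] [3.141e+00 3.000e-03 1.000e-03]
drum_mid 0.68 [226, 163, 281, 219] c [0.6647 0.079 ] r 0.0278 bbox c [0.6649 0.0791] minus tcp [0.0014 0.0004] z 0.0279
```

View pics/w4.png

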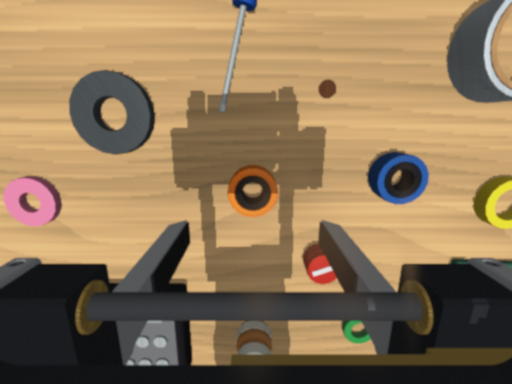

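The orange drum is at (252,190), centred between the fingers. I'll grasp it and carry it to the spindle.

```bash
python3 -m handwheel '[[[0,0,0],[0.03,0,-0.8],0],[[0,0,0],[0,0,-0.8],0],[[0,0,0],[0,0,-0.6],0],[[0,0,0],[0,0,-0.25],0],[[0,0,0],[0,0,0],0]]'
python3 -m handwheel '[[[0,0,0],[0,0,0],1],[[0,0,0],[0,0,0],1],[[0,0,0],[0,0,0],1],[[0,0,0],[0,0,0],1],[[0,0,0],[0,0,0],1]]'
python3 -m handwheel '[[[0,0,0],[0,0,0],1],[[0,0,0],[0,0,0.4],1],[[0,0,0],[0,0,0.8],1],[[0,0,0],[0,0,0.8],1],[[0,0,0],[0,0,0.5],1]]'
python3 -m handwheel '[[[0,0,0],[-0.2,-0.4,0],1],[[0,0,0],[-0.41,-0.76,0],1],[[0,0,0],[-0.41,-0.76,0],1],[[0,0,0],[-0.41,-0.76,0],1],[[0,0,0],[-0.41,-0.76,0],1]]'>/dev/null
python3 -m handwheel '[[[0,0,0],[-0.41,-0.76,0],1],[[0,0,0],[-0.41,-0.76,0],1],[[0,0,0],[-0.41,-0.76,0],1],[[0,0,0],[-0.41,-0.76,0],1],[[0,0,0],[-0.13,-0.28,0],1]]'>/dev/null
python3 -m handwheel '[[[0,0,0],[0,0,0],1],[[0,0,0],[0,0,0],1]]'
python3 -c "
from h import *
z=robot.get_obs()['tool_pos'][2]
im,P=held(z-.033+.028,.03,'w5.png')"
```

```text
time: 10.2
tool_pos: [0.664, 0.0788, 0.0317]
ee_rot: [3.141, 0.005, 0.001]
wrist_force: [1.1, -0.4, 0.0]
width: 0.0938
finger_force: 0.0
time: 10.7
tool_pos: [0.6661, 0.0803, 0.0348]
ee_rot: [-3.142, -0.001, 0.003]
wrist_force: [-0.2, -0.2, 0.3]
width: 0.0578
finger_force: 1.0
time: 11.2
tool_pos: [0.6666, 0.0803, 0.1623]
ee_rot: [3.142, -0.004, 0.003]
wrist_force: [0.9, -0.6, -0.7]
width: 0.0561
finger_force: 30.0
time: 12.4
tool_pos: [0.4856, -0.257, 0.1587]
ee_rot: [-3.14, -0.0, 0.003]
wrist_force: [-0.0, 1.0, -1.7]
width: 0.0561
finger_force: 30.0
tcp [ 0.4859 -0.2565  0.1588]
held 4325 px 191 205 314 281 x 0.45650232 0.511844 y -0.29741278 -0.21869832 circ ((0.4948262870311737, -0.25805556774139404), 0.03945735841989517)
```

```bash
python3 -m handwheel '[[[0,0,0],[0,0,-0.4],1],[[0,0,0],[0,0,-0.5],1],[[0,0,0],[0,0,-0.5],1],[[0,0,0],[0,0,-0.4],1],[[0,0,0],[0,0,-0.2],1]]'
python3 -m handwheel '[[[0,0,0],[0,0,0],1],[[0,0,0],[0,0,0],0.5],[[0,0,0],[0,0,0],0],[[0,0,0],[0,0,0],0],[[0,0,0],[0,0,0],0]]'
python3 -m handwheel '[[[0,0,0],[0,0,0.4],0],[[0,0,0],[0,0,0.8],0],[[0,0,0],[0,0,0.8],0],[[0,0,0],[0,0,0],0],[[0,0,0],[0,0,0],0]]'
python3 -c "
from h import *
im,P,K,T=snap('wrist','w6.png')
z=P[...,2];q=np.hypot(P[...,0]-.484,P[...,1]+.259)
m=(abs(z-.052)<.004)&(q<.05)&(q>.01);p=P[m][:,:2].astype(np.float32);print(m.sum(),cv2.minEnclosingCircle(p),np.median(z[m]),p.min(0),p.max(0))
m=(z>.06)&(z<.083)&(q<.015);p=P[m];print(m.sum(),p.min(0),p.max(0))
"
```

```text
time: 12.95
tool_pos: [0.4851, -0.255, 0.0578]
ee_rot: [-3.138, 0.003, 0.006]
wrist_force: [-10.9, 8.0, 37.7]
width: 0.0558
finger_force: 30.0
time: 13.45
tool_pos: [0.4856, -0.2579, 0.0595]
ee_rot: [3.141, -0.001, 0.003]
wrist_force: [0.5, 0.1, -0.8]
width: 0.0766
finger_force: 0.0
time: 13.95
tool_pos: [0.4859, -0.2583, 0.1605]
ee_rot: [3.14, -0.003, 0.003]
wrist_force: [-0.9, 0.0, -0.8]
width: 0.094
finger_force: 0.0
1728 ((0.48462244868278503, -0.2587772607803345), 0.027912981808185577) 0.05195790507250356 [ 0.45707804 -0.28642875] [ 0.51183045 -0.23140685]
233 [ 0.47686516 -0.26646324  0.06014865] [ 0.49162271 -0.25067241  0.07997704]
```

The drum is seated flat with its top at 52 mm, centred. Next is the collar.

```bash
python3 -m handwheel '[[[0,0,0],[-0.07,0.5,0],0],[[0,0,0],[-0.07,0.8,0],0],[[0,0,0],[-0.07,0.8,0],0],[[0,0,0],[-0.07,0.8,0],0],[[0,0,0],[-0.07,0.8,0],0]]' >/dev/null
python3 -m handwheel '[[[0,0,0],[0,0.15,0],0],[[0,0,0],[0,0,0],0],[[0,0,0],[0,0,0],0]]'
python3 -c "
from h import *
find('wrist','collar_mid',.012,'w7.png')"
```

```text
time: 14.8
tool_pos: [0.4674, -0.0659, 0.1579]
ee_rot: [3.141, 0.002, 0.003]
wrist_force: [0.6, -0.4, 0.0]
width: 0.0942
finger_force: 0.0
tcp [ 0.4675 -0.0663  0.1581] [3.141e+00 2.000e-03 2.000e-03]
collar_mid 0.75 [1, 128, 69, 261] c [0.4609 0.1981] r 0.0806 bbox c [0.4609 0.1947] minus tcp [-0.0067  0.2645] z 0.0122
collar_mid 0.72 [233, 172, 270, 206] c [ 0.4675 -0.0665] r 0.0218 bbox c [ 0.4676 -0.0669] minus tcp [-0.     -0.0001] z 0.012
```

View pics/w7.png

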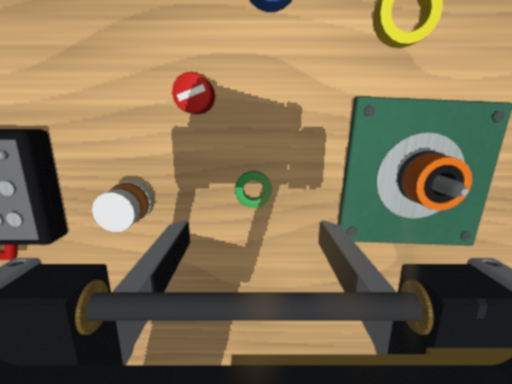

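The green collar at (253,189) is centred under the tool. I'll grasp it and carry it over.

```bash
python3 -m handwheel '[[[0,0,0],[0,0,-0.8],0],[[0,0,0],[0,0,-0.8],0],[[0,0,0],[0,0,-0.7],0],[[0,0,0],[0,0,-0.3],0],[[0,0,0],[0,0,0],0]]'
python3 -m handwheel '[[[0,0,0],[0,0,0],1],[[0,0,0],[0,0,0],1],[[0,0,0],[0,0,0],1],[[0,0,0],[0,0,0],1],[[0,0,0],[0,0,0],1]]'
python3 -m handwheel '[[[0,0,0],[0,0,0],1],[[0,0,0],[0,0,0],1],[[0,0,0],[0,0,0],1],[[0,0,0],[0,0,0.4],1],[[0,0,0],[0,0,0.8],1]]'
python3 -m handwheel '[[[0,0,0],[0,0,0.8],1],[[0,0,0],[0,0,0.6],1],[[0,0,0],[0.06,-0.5,0],1],[[0,0,0],[0.06,-0.7,0],1],[[0,0,0],[0.06,-0.7,0],1]]'>/dev/null
python3 -m handwheel '[[[0,0,0],[0.06,-0.7,0],1],[[0,0,0],[0.06,-0.7,0],1],[[0,0,0],[0.03,-0.55,0],1],[[0,0,0],[0,0,0],1],[[0,0,0],[0,0,0],1]]'
python3 -c "
from h import *
z=robot.get_obs()['tool_pos'][2]
im,P=held(z-.028+.012,.024,'w8.png')
m=(im[...,1].astype(int)>im[...,0]+50)&(abs(P[...,2]-z+.016)<.006);p=P[m];print(m.sum(),p.min(0),p.max(0),np.median(p[:,2]))"
```

```text
time: 15.4
tool_pos: [0.4664, -0.0663, 0.027]
ee_rot: [-3.141, 0.004, 0.001]
wrist_force: [-0.3, 0.2, 0.0]
width: 0.0938
finger_force: 0.0
time: 15.9
tool_pos: [0.4679, -0.0654, 0.0292]
ee_rot: [3.141, -0.0, 0.003]
wrist_force: [0.4, -0.1, -1.2]
width: 0.0574
finger_force: 0.0
time: 16.4
tool_pos: [0.4647, -0.0645, 0.0859]
ee_rot: [-3.139, 0.009, 0.003]
wrist_force: [0.2, 0.3, -0.3]
width: 0.043
finger_force: 30.0
time: 17.4
tool_pos: [0.484, -0.2578, 0.1585]
ee_rot: [-3.14, 0.001, 0.002]
wrist_force: [-0.6, 0.1, -0.5]
width: 0.0433
finger_force: 30.0
tcp [ 0.4841 -0.2572  0.1586]
held 2180 px 204 206 301 264 x 0.46225163 0.50570494 y -0.2919167 -0.2259291 circ ((0.4931187033653259, -0.25892290472984314), 0.03309396654367447)
1340 [ 0.46514499 -0.28009341  0.13903044] [ 0.50508732 -0.23850788  0.14342213] 0.14141241373352675
```

View pics/w8.png

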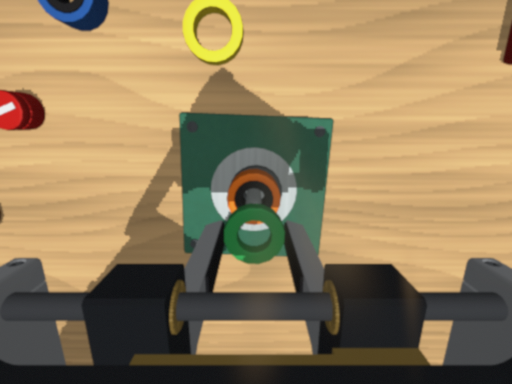

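The collar is held level at (253,234), right over the stack at (0.484, -0.259). Now I lower it and release.

```bash
python3 -m handwheel '[[[0,0,0],[0,0,-0.4],1],[[0,0,0],[0,0,-0.4],1],[[0,0,0],[0,0,-0.3],1],[[0,0,0],[0,0,-0.25],1],[[0,0,0],[0,0,-0.17],1]]'
python3 -m handwheel '[[[0,0,0],[0,0,0],1],[[0,0,0],[0,0,0],0.5],[[0,0,0],[0,0,0],0],[[0,0,0],[0,0,0],0],[[0,0,0],[0,0,0],0]]'
python3 -m handwheel '[[[0,0,0],[0,0,0.4],0],[[0,0,0],[0,0,0.7],0],[[0,0,0],[0,0,0.5],0],[[0,0,0],[0,0,0],0],[[0,0,0],[0,0,0],0]]'
python3 -c "
from h import *
im,P,K,T=snap('wrist','w9.png')
z=P[...,2];q=np.hypot(P[...,0]-.484,P[...,1]+.259)
for h in (.064,.052):
  m=(abs(z-h)<.004)&(q<.05)&(q>.01);p=P[m][:,:2].astype(np.float32);print(m.sum(),cv2.minEnclosingCircle(p),np.percentile(z[m],[5,50,95]),p.min(0),p.max(0))
"
```

```text
time: 17.95
tool_pos: [0.484, -0.257, 0.0819]
ee_rot: [-3.141, 0.001, 0.004]
wrist_force: [-0.3, -0.7, -0.0]
width: 0.0431
finger_force: 30.0
time: 18.45
tool_pos: [0.4845, -0.2581, 0.0835]
ee_rot: [3.141, -0.001, 0.003]
wrist_force: [-0.4, 0.2, -0.7]
width: 0.0677
finger_force: 0.0
time: 18.95
tool_pos: [0.4844, -0.258, 0.1632]
ee_rot: [3.141, -0.001, 0.003]
wrist_force: [-0.3, 0.1, -0.1]
width: 0.0942
finger_force: 0.0
1020 ((0.48402613401412964, -0.25944510102272034), 0.021988801658153534) [0.06216455 0.06399869 0.06512767] [ 0.4627938  -0.28110778] [ 0.50564945 -0.23790053]
697 ((0.48443007469177246, -0.2590085566043854), 0.027973957359790802) [0.05048935 0.05202987 0.05346838] [ 0.45685276 -0.28620398] [ 0.51209736 -0.231708  ]
```

The collar is seated flat (top at 64 mm) and centred. Next is the knob.

```bash
python3 -m handwheel '[[[0,0,0],[0.18,0.5,0],0],[[0,0,0],[0.27,0.77,0],0],[[0,0,0],[0.27,0.77,0],0],[[0,0,0],[0.27,0.77,0],0],[[0,0,0],[0.27,0.77,0],0]]' >/dev/null
python3 -m handwheel '[[[0,0,0],[0.27,0.77,0],0],[[0,0,0],[0.25,0.74,0],0],[[0,0,0],[0,0,0],0],[[0,0,0],[0,0,0],0]]'
python3 -c "
from h import *
find('wrist','knob_mid',.032,'w10.png')"
```

```text
time: 19.9
tool_pos: [0.5723, -0.0026, 0.1607]
ee_rot: [3.141, 0.004, 0.005]
wrist_force: [-0.5, 0.4, -1.3]
width: 0.0941
finger_force: 0.0
tcp [ 0.5723 -0.0036  0.1611] [3.141e+00 4.000e-03 3.000e-03]
knob_mid 0.71 [237, 170, 274, 210] c [ 0.5723 -0.0047] r 0.0202 bbox c [ 0.5728 -0.0053] minus tcp [-0.     -0.0012] z 0.0321
```

View pics/w10.png

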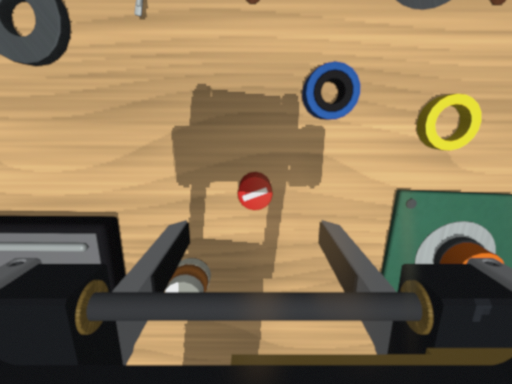

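The red knob is at (255,190), centred. I'll grasp it and carry it over.

```bash
python3 -m handwheel '[[[0,0,0],[0,-0.02,-0.8],0],[[0,0,0],[0,0,-0.8],0],[[0,0,0],[0,0,-0.7],0],[[0,0,0],[0,0,-0.26],0],[[0,0,0],[0,0,0],0]]'
python3 -m handwheel '[[[0,0,0],[0,0,0],1],[[0,0,0],[0,0,0],1],[[0,0,0],[0,0,0],1],[[0,0,0],[0,0,0],1],[[0,0,0],[0,0,0],1]]'
python3 -m handwheel '[[[0,0,0],[0,0,0],1],[[0,0,0],[0,0,0],1],[[0,0,0],[0,0,0],1],[[0,0,0],[0,0,0],1],[[0,0,0],[0,0,0.4],1]]'
python3 -m handwheel '[[[0,0,0],[0,0,0.8],1],[[0,0,0],[0,0,0.8],1],[[0,0,0],[0,0,0.56],1],[[0,0,0],[-0.17,-0.5,0],1],[[0,0,0],[-0.24,-0.7,0],1]]'
python3 -m handwheel '[[[0,0,0],[-0.24,-0.7,0],1],[[0,0,0],[-0.24,-0.7,0],1],[[0,0,0],[-0.24,-0.7,0],1],[[0,0,0],[-0.24,-0.7,0],1],[[0,0,0],[-0.24,-0.7,0],1]]'>/dev/null
python3 -m handwheel '[[[0,0,0],[-0.16,-0.39,0],1],[[0,0,0],[0,0,0],1],[[0,0,0],[0,0,0],1]]'
python3 -c "
from h import *
z=robot.get_obs()['tool_pos'][2]
im,P=held(z-.033+.032,.022,'w11.png')
g=im.astype(int);m=(g[...,0]>g[...,1]+50)&(abs(P[...,2]-z+.001)<.006);p=P[m];print(m.sum(),p.min(0),p.max(0),np.median(p[:,2]))"
```

```text
time: 20.5
tool_pos: [0.5712, -0.0053, 0.0325]
ee_rot: [-3.141, 0.006, 0.001]
wrist_force: [1.0, 0.5, 0.8]
width: 0.094
finger_force: 0.0
time: 21.0
tool_pos: [0.5737, -0.0043, 0.0358]
ee_rot: [3.141, -0.001, 0.003]
wrist_force: [0.3, -0.6, -0.7]
width: 0.0576
finger_force: 0.0
time: 21.5
tool_pos: [0.5706, -0.0041, 0.0517]
ee_rot: [-3.141, 0.007, 0.003]
wrist_force: [-0.2, 0.4, -1.4]
width: 0.0396
finger_force: 30.0
time: 22.0
tool_pos: [0.5536, -0.0639, 0.1645]
ee_rot: [3.141, -0.003, 0.006]
wrist_force: [0.1, -1.3, -1.1]
width: 0.0398
finger_force: 30.0
time: 22.8
tool_pos: [0.4846, -0.2587, 0.1626]
ee_rot: [-3.141, 0.0, 0.002]
wrist_force: [-0.7, 0.4, -0.9]
width: 0.0397
finger_force: 30.0
tcp [ 0.4849 -0.2581  0.1627]
held 2785 px 202 218 302 272 x 0.46429706 0.50334036 y -0.29082912 -0.22835638 circ ((0.4935833215713501, -0.259592741727829), 0.03133752569556236)
2162 [ 0.46503147 -0.27960446  0.15564486] [ 0.50398201 -0.24076267  0.16157301] 0.15955225366027553
```

View pics/w11.png

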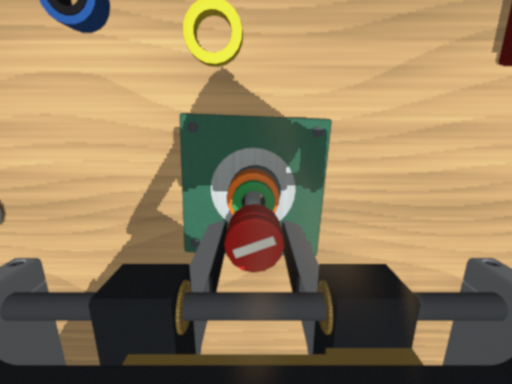

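The knob is held at (254,238), upright over the axis within about 1 mm. Now I lower and release.

```bash
python3 -m handwheel '[[[0,0,0],[-0.01,0.02,-0.3],1],[[0,0,0],[0,0,-0.3],1],[[0,0,0],[0,0,-0.3],1],[[0,0,0],[0,0,-0.2],1],[[0,0,0],[0,0,-0.13],1]]'
python3 -m handwheel '[[[0,0,0],[0,0,0],1],[[0,0,0],[0,0,0],0.5],[[0,0,0],[0,0,0],0],[[0,0,0],[0,0,0],0],[[0,0,0],[0,0,0],0]]'
python3 -m handwheel '[[[0,0,0],[0,0,0.4],0],[[0,0,0],[0,0,0.7],0],[[0,0,0],[0,0,0.6],0],[[0,0,0],[0,0,0.4],0],[[0,0,0],[0,0,0],0]]'
python3 -c "
from h import *
im,P,K,T=snap('wrist','w12.png')
z=P[...,2];q=np.hypot(P[...,0]-.484,P[...,1]+.259)
for h in (.096,.064,.052,.024):
  m=(abs(z-h)<.005)&(q<.04);p=P[m][:,:2].astype(np.float32);print(m.sum(),cv2.minEnclosingCircle(p),np.percentile(z[m],[5,50,95]))
"
python3 -c "
from h import *
im,P,K,T=snap('side'); c=im[100:200,305:425]; cv2.imwrite('pics/s1.png',cv2.resize(c,(720,600),interpolation=cv2.INTER_CUBIC)[:,:,::-1])"
```

```text
time: 23.35
tool_pos: [0.4835, -0.257, 0.0992]
ee_rot: [-3.14, 0.003, 0.003]
wrist_force: [-0.2, -0.3, -0.2]
width: 0.0396
finger_force: 30.0
time: 23.85
tool_pos: [0.4845, -0.258, 0.102]
ee_rot: [3.141, -0.001, 0.003]
wrist_force: [0.4, 0.2, 0.3]
width: 0.0673
finger_force: 0.0
time: 24.35
tool_pos: [0.4859, -0.2589, 0.2108]
ee_rot: [3.137, -0.007, 0.003]
wrist_force: [0.6, -0.1, 0.3]
width: 0.094
finger_force: 0.0
1040 ((0.48354101181030273, -0.2595222294330597), 0.019930124282836914) [0.09431327 0.09605699 0.0972974 ]
165 ((0.484081506729126, -0.25934088230133057), 0.021822737529873848) [0.06122176 0.06358429 0.0674264 ]
444 ((0.48457151651382446, -0.258727490901947), 0.027858318760991096) [0.05014009 0.05203486 0.0536302 ]
156 ((0.48497140407562256, -0.2610473036766052), 0.029696984216570854) [0.02067687 0.02388727 0.02697313]
```

View pics/s1.png

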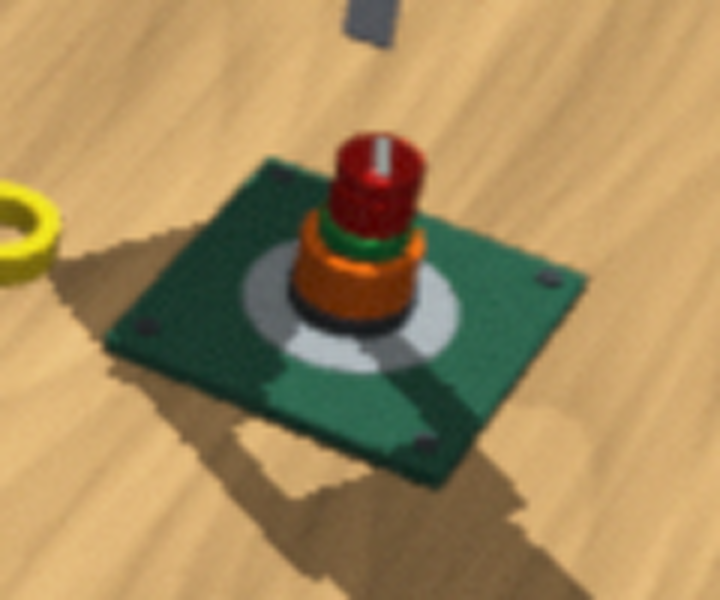

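The stack is complete: flange, drum, collar and knob are all flat and centred (knob top 96 mm), and the gripper is clear. I'm handing it in.

```bash
python3 -c "
from bench import robot
print(robot.close_job())"
```

```text
the job is handed in; nothing more can be done
None
```

Flange, drum, collar and knob are stacked on the spindle in that order, each measured flat and within about 3 mm of the axis; the job was handed in at about 24 s of the 102 s allowed, with no verdict returned.

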